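# Press the keyed bush home in the bearing housing

## Robot

A 6-joint arm with a two-finger parallel gripper is mounted at the origin on a cart in front of the work surface, level with it; the furniture and walls round the work are solid. World frame = base frame: x ahead of the robot, y to its left, z up, the work surface at z = 0. Lengths are in m, angles in rad, forces in N, time in s.
With the tool pointing down it reaches from about 0.275 to 0.75 m from the base axis. Payload 10.2 kg.
Tool frame: the origin (TCP) lies midway between the tips of the shut fingers; the grasp point (between the pads) lies 19 mm behind it; z points along the fingers, y is the line along which they close (so a half turn about z gives the same grasp; the last joint's range is limited). The gripper opens to 88 mm and grips with 3 to 60 N. Pads are 18 mm wide; open, the fingers measure 123 mm over their backs; the gripper's body (75 mm by 187 mm) begins 45 mm behind the grasp point.
Start: joints at [0.961, 0.313, 1.498, -0, 1.331, -0.223], TCP at [0.198, 0.486, 0.239] pointing down, gripper open.
Joint ranges: [-2.94, 2.94], [-0.97, 2.17], [0.19, 2.56], [-1.23, 4.37], [0.02, 3.11], [-2.88, 2.88]. Speed limits (rad/s): [2.39, 2.39, 3.01, 3.14, 3.14, 3.14].

## Interface

Orientations are given as a unit quaternion [w, x, y, z].
In Python, from workcell import r gives the robot as it stands.
- The arm moves only by the shell command python3 -m pendant 'ROWS'. ROWS is JSON, a list of rows, each an object of numbers: "hand": the finger opening in cm, from 0 to 8.81; "dx", "dy", "dz": the shift along the tool's x, y, z in cm; "wx", "wy", "wz": the turn, a rotation vector about the tool's x, y, z in degrees. A call has 1 to 12 rows; each row shifts and turns the commanded pose from where the row before left it, along the tool's axes as they then stand; what a row does not reach is not made up. A row lasts 1/10 s, in which the tool goes at most 50 mm and 8.59 degrees, less where a joint would pass 70% of its speed; a pose out of reach is approached as far as the arm can. A call is refused whole if a number of a shift passes 5 or a number of a turn 8.59, either way. A call with a gripper value outside its range is refused whole. The fingers move at their own pace and stop on an object; the grip force is fixed at half the most. Time passes only in rows, so rows that do not move let the fingers close. It gives the time, the measured TCP pose, the force, the opening and the grip force at its end, in the units of the state.
- r.read_state(): the state, without advancing time (a new reading comes with each control period).
- r.get_image(name): name is "scene" or "side" or "wrist"; returns the picture (384x512x3 uint8, blue, green, red); there is no depth.
- r.get_calibration(name): a dict with "fx", "fy", "cx", "cy" (pixels), "k1" (the pictures are not rectified: a ray, as slopes to the right and down, at radius r is drawn at 1 + k1 r^2 times it, then the intrinsics apply), "pose" (4x4, takes a point from camera to world coordinates); the wrist camera has in their place "tool_from_camera" (4x4, takes a point from camera to tool coordinates, whose origin is the TCP and whose axes are the flange's). Camera axes: x right, y down, z forward; pixel columns grow to the right and rows downward; lengths in m; the calibration is good to about 2 mm. A picture is of the moment at which its call begins: read the wrist's pose just before it. get_calibration takes no time and is no camera call.
- r.sign_off(): hands the job in; it is judged then, once.
Trained networks look in the newest picture that a camera, given by its name, has taken for a name from the list of things; names that differ only in an ending like _2 or _b are one class to them, and where a whole thing is asked for, a point or a joint stands for the part that bears it (a point fixed in the world has none). Each returns a list of dicts, best first, with "conf" (0 to 1); they miss things now and then, are a little off and sometimes report something else, mostly with a low value. They report only what shows in the picture. A call takes as long as a camera call. They do not tell look-alikes from the thing itself.
- r.boxes_of(name, camera): "bbox" ([centre column, centre row, width, height] in pixels, round what is visible of it).
- r.cut_out(name, camera): "pixels" (384x512 bool, what is visible of it) and "bbox" ([centre column, centre row, width, height] in pixels, round what is visible of it).
The state is a dict: "t": time; "joint_positions": joint angles; "qvel": joint speeds; "tau": joint torques, N m; "tool_pos": TCP position; "tool_rot": TCP orientation; "wrist_force": force on the tool from outside, world axes, zero at the start; "ft_torque": the same for the moment, N m; "gripper_width": opening from 0.0 (shut) to 1.0 (fully open); "grasp_force": force on a finger pad.
Only numpy, scipy, OpenCV 4.12 (cv2) and the standard library are available. Lean on these libraries where they do the work, as an engineer would, in place of code of your own. Each camera call takes 0.05 s, during which the arm holds its last target. There are 200 camera calls.

## Task

Two brass bushes stand on the worktop; take the one whose round shank fits the bore of the aluminium bearing housing, put it in shank down, turn it until the slot in its foot drops over the key hidden in the bottom of the bore, and press it fully home so that its shoulder sits flush on the housing. Let go of it, and leave the other bush and the loose things around standing where they are.

Things in the scene. Friction and masses are not known exactly. Their poses are not given: they have to be found in the camera images.
- bush: the fitting brass bush, upright, 99 mm tall, mass 0.2 to 0.45 kg; origin at the centre of its underside, z up its axis. From below: round shank 40 mm in diameter and 46 mm long, round shoulder 60 mm in diameter and 8 mm thick, square neck. A slot 14 mm wide, 15 mm deep crosses the shank's foot along the bush's x axis (the same after half a turn)
- bush_neck (a point): where to grip the fitting bush: centre of its square neck, 36 x 36 mm, which reaches from 54 to 99 mm above bush; its faces are square to the bush's x and y axes, and an 18 mm hole goes down its middle
- bush_shoulder (a point): centre of the underside of the fitting bush's shoulder, on its axis, 46 mm above bush
- wide_bush: the other brass bush, alike (99 mm tall, same 36 mm neck) but with a shank 52 mm and a shoulder 70 mm in diameter: too wide for the bore; origin at the centre of its underside. Must stay standing where it is
- housing: aluminium bearing housing, a block 100 x 100 x 60 mm, bolted down, four bolt heads in its top; origin at the centre of its underside, z up, x and y square to its sides
- bore_mouth (a point): centre of the bore's mouth in the middle of the housing's top face, 60 mm above the worktop; the upright bore is 41.6 mm in diameter, its mouth chamfered by 3 mm
- key_top (a point): on the bore's axis, 33 mm below its mouth: top centre of the key, a fixed upright bar 28 mm long and 9.5 mm wide. Its direction is not measured (this point's axes are the housing's): its length lies within 40 degrees (0.7 rad) either way of the housing's x axis. Unless the slot is in line with it within about 6 degrees, the foot stands on it with the shoulder 13 mm above the housing
- plate_top (a point): on the bore's axis, 39 mm below its mouth: top of a tight sliding plate beside the key. With the slot over the key, the foot meets it when the shoulder is 7 mm above the housing; the last 7 mm take a steady push of about 12 N, more than the bush's weight. It does not spring back; the push rises steeply once the shoulder bottoms
- coupler: orange conduit coupler, tube 30 mm in diameter, 40 mm tall, standing on end behind the bushes; origin at the centre of its underside; a bystander
- tape_black: roll of black tape, 58 mm across, 19 mm thick, lying flat to the left of the bushes; origin at the centre of its underside; a bystander
Things that resemble listed ones, but are neither listed nor needed, are in the scene too. Leave any green look-alike of the bush alone.

How it is judged:
On the way:
1. the fitting bush is lifted clear of the worktop (height (world z) of bush above 0.04 m), for 0.2 s.
At the end, for the whole second after the job is handed in: the fitting bush stands upright (within 0.06 rad) in the bore, centred within 4 mm, its shoulder within 2 mm of the housing's top face, at rest and released; the other bush still stands upright (horizontal distance between bush and bore_mouth below 0.004 m and z of bush_shoulder in the frame of bore_mouth below 0.002 m and angle between bush's own z axis and vertical below 0.06 rad and linear speed of bush below 0.01 m/s and angle between wide_bush's own z axis and vertical below 0.1 rad); the robot touches nothing.
It fails at once if the wide bush is moved by more than 40 mm (distance of wide_bush from where it was at the start of the episode above 0.04 m).
It fails at once if the coupler or the tape roll is moved by more than 40 mm (distance of any of coupler, tape_black from where it was at the start of the episode above 0.04 m).
It also fails if it takes over 61 s, if anything falls off the work surface, if the arm or the gripper's body presses on something with over 40 N, if the wrist force passes 120 N, or if a joint passes its speed limit or range.

## Working session

There is one attempt and no reset: what is moved stays moved. The work goes in short steps, Python scripts to look and compute and a shell command to move; the robot and the scene stay as the last step left them, time stands still between calls to the robot, and variables do not carry over. Pictures are saved under pics/ and viewed, at most 11 in all, crops included, and the job is handed in when it is done.

```bash
mkdir -p pics; ls; cat > h.py <<'E'
import numpy as np, cv2, json
from scipy.spatial.transform import Rotation as R
from workcell import r
def tool():
    s=r.read_state(); q=s["tool_rot"]; T=np.eye(4)
    T[:3,:3]=R.from_quat([q[1],q[2],q[3],q[0]]).as_matrix(); T[:3,3]=s["tool_pos"]; return T
def cam(name,T=None):
    c=r.get_calibration(name)
    P=np.array(c["pose"]) if "pose" in c else (tool() if T is None else T)@np.array(c["tool_from_camera"])
    K=np.array([[c["fx"],0,c["cx"]],[0,c["fy"],c["cy"]],[0,0,1.]]); return K,np.array([c["k1"],0,0,0.]),P
def toplane(name,uv,z,T=None):
    K,d,P=cam(name,T); p=cv2.undistortPoints(np.array(uv,float).reshape(-1,1,2),K,d)[:,0]
    v=np.c_[p,np.ones(len(p))]@P[:3,:3].T; o=P[:3,3]; return o+v*((z-o[2])/v[:,2])[:,None]
def proj(name,X,T=None):
    K,d,P=cam(name,T); Q=np.linalg.inv(P); X=np.array(X,float).reshape(-1,3)
    return cv2.projectPoints(X,cv2.Rodrigues(Q[:3,:3])[0],Q[:3,3],K,d)[0][:,0]
E
python3 - <<'E'
from h import *
a=r.get_image("scene");b=r.get_image("side")
cv2.imwrite("pics/a.png",a);cv2.imwrite("pics/b.png",b)
for n in ["bush","wide_bush","housing","coupler","tape_black"]:
  for c in ["scene","side"]:
    print(n,c,[(np.round(x["bbox"]).tolist(),round(x["conf"],2)) for x in r.boxes_of(n,c)][:5])
print(cam("scene")[2].round(2),cam("side")[2].round(2),r.read_state()["t"])
E
```

```text
pics
bush scene [([273.0, 167.0, 26.0, 35.0], 0.9), ([242.0, 207.0, 26.0, 44.0], 0.73)]
bush side [([251.0, 179.0, 31.0, 47.0], 0.72), ([264.0, 209.0, 30.0, 54.0], 0.59)]
wide_bush scene []
wide_bush side [([300.0, 188.0, 37.0, 52.0], 0.98)]
housing scene [([329.0, 164.0, 52.0, 53.0], 0.82)]
housing side [([288.0, 172.0, 53.0, 38.0], 0.87), ([274.0, 263.0, 32.0, 25.0], 0.67), ([299.0, 188.0, 33.0, 48.0], 0.65)]
coupler scene [([242.0, 207.0, 27.0, 39.0], 0.24)]
coupler side [([227.0, 209.0, 17.0, 22.0], 0.58)]
tape_black scene [([206.0, 259.0, 27.0, 28.0], 0.71)]
tape_black side [([265.0, 208.0, 32.0, 52.0], 0.73), ([276.0, 264.0, 32.0, 24.0], 0.6), ([288.0, 169.0, 46.0, 39.0], 0.55)]
[[-0.73 -0.49  0.48  0.14]
 [-0.68  0.54 -0.49  0.77]
 [-0.02 -0.68 -0.73  0.7 ]
 [ 0.    0.    0.    1.  ]] [[-1.    0.    0.03  0.53]
 [-0.02  0.38 -0.92  1.27]
 [-0.01 -0.92 -0.38  0.45]
 [ 0.    0.    0.    1.  ]] 0.6
```

View pics/a.png

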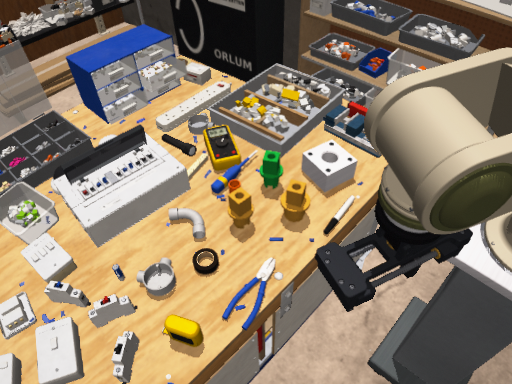

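View pics/b.png

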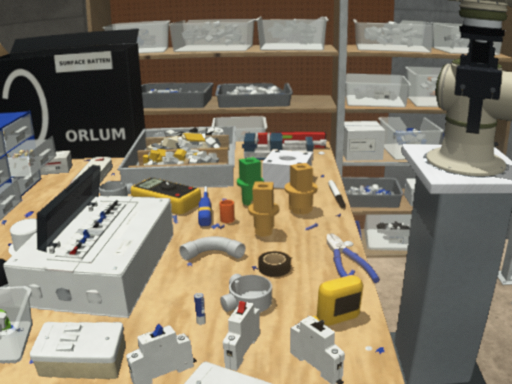

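The scene view shows two brass bushes, at about (240,207) and (295,200). The side view shows them at (264,209), with the narrower shank, and (300,188), which is wider. So the fitting bush is the left one in both views. The green look-alike is at scene (272,168), the housing at (329,164), and the coupler just behind the fitting bush.

```bash
python3 - <<'E'
from h import *
for n,uv,z in [("bush",(240,191),.099),("wide",(296,184),.099),("green",(272,155),.099),("hous",(330,157),.06),("tape",(206,259),.019),("coupler",(235,184),.04)]:
    print(n,toplane("scene",uv,z).round(3))
for n,uv,z in [("bush",(263,186),.099),("wide",(302,168),.099),("green",(249,161),.099),("hous",(290,157),.06),("tape",(274,260),.019),("coupler",(227,202),.04)]:
    print(n,toplane("side",uv,z).round(3))
print(tool().round(3)); c=r.get_calibration("wrist");print(np.round(c["tool_from_camera"],3),c["fx"])
a=cv2.resize(r.get_image("scene")[120:260,170:370],None,fx=3,fy=3,interpolation=2)
b=cv2.resize(r.get_image("side")[140:280,200:360],None,fx=3,fy=3,interpolation=2)
b=cv2.copyMakeBorder(b,0,0,0,0,0);cv2.imwrite("pics/c.png",b)
E
```

```text
bush [[0.562 0.403 0.099]]
wide [[0.484 0.304 0.099]]
green [[0.588 0.267 0.099]]
hous [[0.501 0.141 0.06 ]]
tape [[0.531 0.544 0.019]]
coupler [[0.628 0.358 0.04 ]]
bush [[0.557 0.412 0.099]]
wide [[0.48  0.316 0.099]]
green [[0.591 0.271 0.099]]
hous [[0.5   0.133 0.06 ]]
tape [[0.536 0.546 0.019]]
coupler [[0.633 0.353 0.04 ]]
[[-0.926  0.377  0.     0.198]
 [ 0.377  0.926 -0.     0.486]
 [-0.    -0.    -1.     0.239]
 [ 0.     0.     0.     1.   ]]
[[ 0.    -0.948 -0.317  0.083]
 [ 1.     0.    -0.001 -0.001]
 [ 0.001 -0.317  0.948 -0.146]
 [ 0.     0.     0.     1.   ]] 296.0735430445465
```

View pics/c.png

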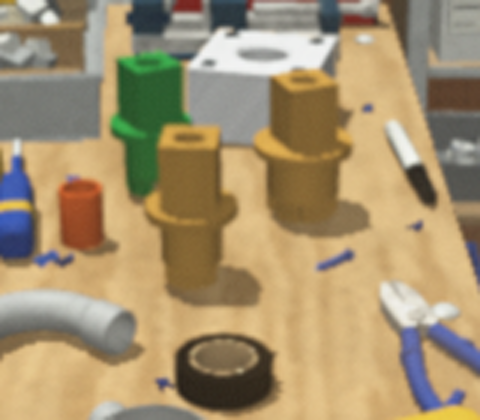

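The crop confirms it: the slim bush is at side (263,186) and the wide one at (302,168). I'll look into the bore first, with the camera tilted to vertical.

```bash
python3 -m pendant '[{"dx":-3.7,"dy":-1.75},{"dx":-3.7,"dy":-1.75},{"dx":-3.7,"dy":-1.75},{"dx":-3.7,"dy":-1.75},{"dx":-3.7,"dy":-1.75},{"dx":-3.7,"dy":-1.75},{"dx":-3.7,"dy":-1.75},{"dx":-3.7,"dy":-1.75},{"dx":-3.7,"dy":-1.75},{"dx":-3.7,"dy":-1.75},{"dx":-3.7,"dy":-1.75},{"dx":-3.7,"dy":-1.75}]'
python3 -m pendant '[{"dz":3},{"dz":3},{"dz":3},{"wy":6},{"wy":6},{"wy":6.5},{},{},{}]'
python3 - <<'E'
from h import *
T=tool();a=r.get_image("wrist");print(T.round(3),T[:3,:3]@np.array(r.get_calibration("wrist")["tool_from_camera"])[:3,:3])
np.savez("w1.npz",T=T,a=a)
uv=proj("wrist",[[.5,.137,.06]],T)[0];print(uv)
cv2.imwrite("pics/d.png",a)
E
```

```text
[[-0.926  0.377  0.     0.198]
 [ 0.377  0.926  0.     0.486]
 [-0.     0.    -1.     0.239]
 [ 0.     0.     0.     1.   ]] [[ 3.77141640e-01  8.78435653e-01  2.93453552e-01]
 [ 9.26155410e-01 -3.57509954e-01 -1.20094918e-01]
 [-5.83092072e-04  3.17076389e-01 -9.48399823e-01]]
[133.58023679 412.61099988]invalid input
invalid input
```

View pics/d.png

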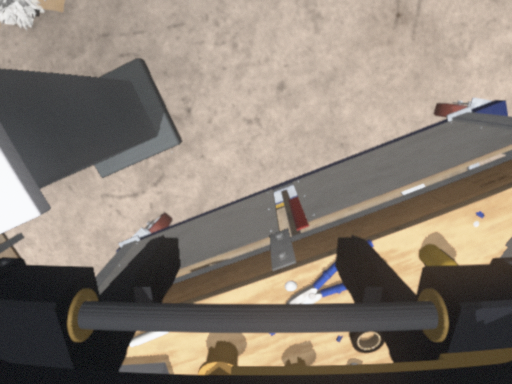

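The view was taken from the unmoved pose, because both calls were refused. It shows the fingers at about (150,270) and (370,270), so anything worth looking at must lie above row 290 or so. I'll try again with every key in each row.

```bash
python3 -m pendant '[{"hand":8.8,"dx":-3.7,"dy":-1.75,"dz":0,"wx":0,"wy":0,"wz":0},{"hand":8.8,"dx":-3.7,"dy":-1.75,"dz":0,"wx":0,"wy":0,"wz":0},{"hand":8.8,"dx":-3.7,"dy":-1.75,"dz":0,"wx":0,"wy":0,"wz":0},{"hand":8.8,"dx":-3.7,"dy":-1.75,"dz":0,"wx":0,"wy":0,"wz":0},{"hand":8.8,"dx":-3.7,"dy":-1.75,"dz":0,"wx":0,"wy":0,"wz":0},{"hand":8.8,"dx":-3.7,"dy":-1.75,"dz":0,"wx":0,"wy":0,"wz":0},{"hand":8.8,"dx":-3.7,"dy":-1.75,"dz":0,"wx":0,"wy":0,"wz":0},{"hand":8.8,"dx":-3.7,"dy":-1.75,"dz":0,"wx":0,"wy":0,"wz":0},{"hand":8.8,"dx":-3.7,"dy":-1.75,"dz":0,"wx":0,"wy":0,"wz":0},{"hand":8.8,"dx":-3.7,"dy":-1.75,"dz":0,"wx":0,"wy":0,"wz":0},{"hand":8.8,"dx":-3.7,"dy":-1.75,"dz":0,"wx":0,"wy":0,"wz":0},{"hand":8.8,"dx":-3.7,"dy":-1.75,"dz":0,"wx":0,"wy":0,"wz":0}]'
```

```text
t: 1.95
tool_pos: [0.531, 0.1228, 0.2388]
tool_rot: [0.0, 0.192, 0.981, 0.0]
wrist_force: [0.4, 0.0, 0.2]
gripper_width: 1.0
grasp_force: 0.0
```

```bash
python3 -m pendant '[{"hand":8.8,"dx":0,"dy":0,"dz":3,"wx":0,"wy":0,"wz":0},{"hand":8.8,"dx":0,"dy":0,"dz":3,"wx":0,"wy":0,"wz":0},{"hand":8.8,"dx":0,"dy":0,"dz":2,"wx":0,"wy":0,"wz":0},{"hand":8.8,"dx":0,"dy":0,"dz":0,"wx":0,"wy":6,"wz":0},{"hand":8.8,"dx":0,"dy":0,"dz":0,"wx":0,"wy":6,"wz":0},{"hand":8.8,"dx":0,"dy":0,"dz":0,"wx":0,"wy":6.5,"wz":0},{"hand":8.8,"dx":0,"dy":0,"dz":0,"wx":0,"wy":0,"wz":0},{"hand":8.8,"dx":0,"dy":0,"dz":0,"wx":0,"wy":0,"wz":0}]'
python3 - <<'E'
from h import *
T=tool();a=r.get_image("wrist");print(T.round(3),cam("wrist",T)[2].round(3))
np.savez("w1.npz",T=T,a=a)
uv=proj("wrist",[[.5,.137,.06]],T)[0];print(uv)
cv2.imwrite("pics/e.png",a)
E
```

```text
t: 2.75
tool_pos: [0.5301, 0.1241, 0.1583]
tool_rot: [-0.157, 0.19, 0.969, 0.031]
wrist_force: [0.2, -0.2, -0.8]
gripper_width: 0.995
grasp_force: 0.0
[[-0.879  0.377 -0.292  0.53 ]
 [ 0.358  0.926  0.119  0.124]
 [ 0.315 -0.    -0.949  0.158]
 [ 0.     0.     0.     1.   ]] [[ 0.377  0.926  0.001  0.499]
 [ 0.926 -0.377 -0.002  0.135]
 [-0.001  0.002 -1.     0.323]
 [ 0.     0.     0.     1.   ]]
[259.98580747 194.28852302]
```

View pics/e.png

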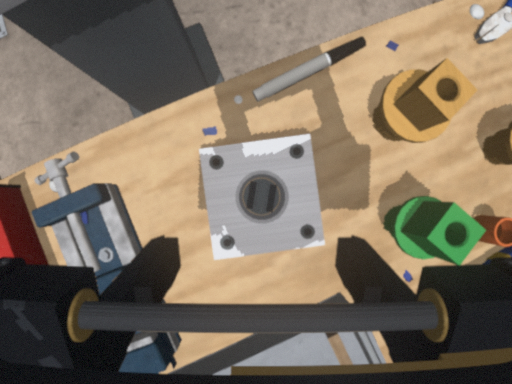

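The housing sits at about (262,196), with the key visible as a bar inside the bore. The wide bush is at (425,100) and the green one at (435,230). I'll enlarge the bore.

```bash
python3 - <<'E'
from h import *
d=np.load("w1.npz");T=d["T"];a=d["a"]
c=cv2.resize(a[166:226,232:292],None,fx=9,fy=9,interpolation=cv2.INTER_CUBIC)
c=np.clip(c.astype(float)*1.6,0,255).astype(np.uint8)
cv2.imwrite("pics/f.png",c)
ri=[(x["bbox"],x["conf"]) for x in r.boxes_of("housing","wrist")];print(ri)
g=cv2.cvtColor(a,cv2.COLOR_BGR2GRAY)
bolts=[]
for u,v in [(216,162),(297,151),(307,232),(227,242)]:
    w=255-g[v-8:v+9,u-8:u+9].astype(float); w=np.clip(w-150,0,None); yy,xx=np.mgrid[-8:9,-8:9]
    bolts.append((u+(w*xx).sum()/w.sum(),v+(w*yy).sum()/w.sum()))
b=toplane("wrist",bolts,.06,T);print(b.round(4),b.mean(0).round(4))
for i in range(4): e=b[(i+1)%4]-b[i];print(np.linalg.norm(e).round(4),np.degrees(np.arctan2(e[1],e[0])).round(1))
print(g[166:226:2,232:292:2])
E
```

```text
[([261.9, 197.2, 123.9, 126.0], 0.71)]
[[0.4583 0.1116 0.06  ]
 [0.4766 0.1815 0.06  ]
 [0.5463 0.1635 0.06  ]
 [0.5283 0.0947 0.06  ]] [0.5024 0.1378 0.06  ]
0.0723 75.4
0.072 -14.5
0.0711 -104.7
0.072 166.4
[[170 169 172 170 174 170 172 171 173 174 171 173 174 172 169 173 173 172
  171 172 172 175 174 175 175 175 176 177 175 176]
 [170 173 168 171 171 171 171 173 169 171 171 171 171 174 172 177 176 176
  178 174 175 173 176 173 171 174 173 174 175 177]
 [170 171 174 171 170 170 174 173 174 175 175 172 167 159 155 156 156 162
  164 171 175 175 177 179 175 178 181 181 180 180]
 [173 175 174 173 176 176 172 172 171 163 149 144 138 135 134 136 133 136
  139 146 163 173 180 179 179 180 181 180 182 180]
 [173 172 171 170 170 171 172 165 155 140 132 129 117 107 104 103 105 116
  127 136 142 147 165 179 180 178 179 179 175 178]
 [173 172 173 176 173 175 169 148 141 130 102  92  88  90  90  88  87  86
   87  95 116 132 140 151 173 177 177 177 176 177]
 [177 177 178 176 175 170 147 139 116  92  91  96  98 104  95  95  98  97
   92  85  86  96 125 139 153 174 176 174 175 174]
 [177 177 178 17
[... 2159 characters left out ...]
102  98  94  94  98  98
   95  87  85  85 104 130 142 162 176 177 180 178]
 [172 175 174 171 175 170 153 140 134 111  89  86  87  85  87  88  89  85
   85  86  96 115 132 138 158 176 177 172 176 176]
 [171 171 172 173 175 173 173 159 143 139 125 110 100  90  89  90  87  95
  102 114 133 137 143 158 172 173 173 173 174 174]
 [173 176 176 175 174 173 172 171 167 150 143 139 137 128 131 131 130 129
  138 136 139 158 171 174 177 175 172 174 173 174]
 [171 170 168 170 168 171 171 170 174 168 165 155 146 142 143 140 142 147
  150 161 167 174 175 171 173 173 167 168 169 169]
 [172 167 169 170 172 175 175 175 174 173 174 173 173 170 168 166 169 168
  170 170 169 170 170 171 169 172 170 170 173 168]]
```

View pics/f.png

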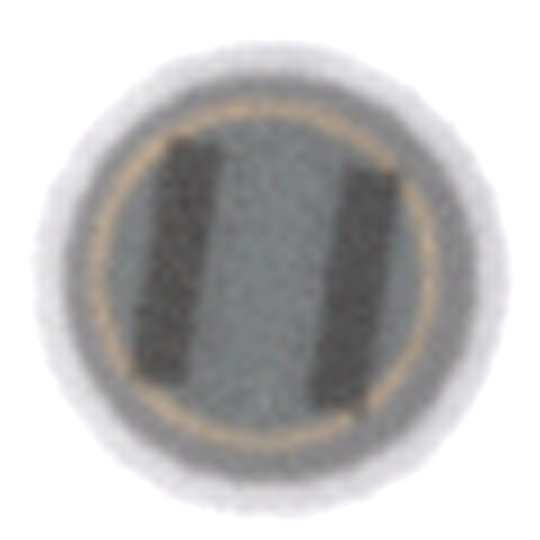

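The two dark strips, with a grey bar between them, show the key's direction. They run nearly down the image, from (190,140) to (160,380) in the crop. Next I'll measure that angle accurately and fly over the bush.

```bash
python3 -m pendant '[{"hand":8.8,"dx":0,"dy":0,"dz":-1,"wx":0,"wy":-6,"wz":0},{"hand":8.8,"dx":0,"dy":0,"dz":-2,"wx":0,"wy":-6,"wz":0},{"hand":8.8,"dx":0,"dy":0,"dz":-2,"wx":0,"wy":-6.5,"wz":0},{"hand":8.8,"dx":1.1,"dy":3.9,"dz":-2,"wx":0,"wy":0,"wz":0},{"hand":8.8,"dx":1.1,"dy":3.9,"dz":-1,"wx":0,"wy":0,"wz":0},{"hand":8.8,"dx":1.1,"dy":3.9,"dz":0,"wx":0,"wy":0,"wz":0},{"hand":8.8,"dx":1.1,"dy":3.9,"dz":0,"wx":0,"wy":0,"wz":0},{"hand":8.8,"dx":1.1,"dy":3.9,"dz":0,"wx":0,"wy":0,"wz":0},{"hand":8.8,"dx":1.1,"dy":3.9,"dz":0,"wx":0,"wy":0,"wz":0},{"hand":8.8,"dx":1.1,"dy":3.9,"dz":0,"wx":0,"wy":0,"wz":0},{"hand":8.8,"dx":0,"dy":0,"dz":0,"wx":0,"wy":0,"wz":0},{"hand":8.8,"dx":0,"dy":0,"dz":0,"wx":0,"wy":0,"wz":0}]'
python3 - <<'E'
from h import *
d=np.load("w1.npz");T=d["T"];a=d["a"];g=cv2.cvtColor(a,cv2.COLOR_BGR2GRAY)
for th in (62,66):
  m=np.zeros_like(g);m[176:216,242:284]=(cv2.resize(g,None,fx=1,fy=1)[176:216,242:284]<th)
  n,L,st,ce=cv2.connectedComponentsWithStats(m)
  for i in range(1,n):
    if st[i,4]<60: continue
    p=np.argwhere(L==i)[:,::-1].astype(float); w=toplane("wrist",p,.021,T)[:,:2]
    e,v=np.linalg.eigh(np.cov(w.T)); print(th,st[i,4],w.mean(0).round(4),np.degrees(np.arctan2(v[1,1],v[0,1])).round(1),np.sqrt(12*e).round(4))
m=(g[166:226,232:292]<150).astype(np.uint8);c=max(cv2.findContours(m,0,1)[0],key=cv2.contourArea)[:,0]+[232,166]
w=toplane("wrist",c,.06,T)[:,:2];print(cv2.fitEllipse(w.astype(np.float32)*1000))
T=tool();a=r.get_image("wrist");np.savez("w2.npz",T=T,a=a);cv2.imwrite("pics/g.png",a)
print([(np.round(x["bbox"]),x["conf"]) for x in r.boxes_of("bush","wrist")])
E
```

```text
t: 4.05
tool_pos: [0.5701, 0.4031, 0.2376]
tool_rot: [0.0, 0.191, 0.982, -0.0]
wrist_force: [0.3, 0.5, 0.0]
gripper_width: 0.999
grasp_force: 0.0
62 150 [0.4972 0.1288] 148.9 [0.0059 0.0266]
62 156 [0.5075 0.1463] 148.5 [0.0062 0.0261]
66 165 [0.4971 0.1288] 148.6 [0.0064 0.0268]
66 175 [0.5077 0.1461] 148.3 [0.0068 0.0268]
((502.5005798339844, 137.59066772460938), (45.62128829956055, 45.94249725341797), 126.88656616210938)
[(array([261., 158.,  52.,  56.]), 0.72), (array([158., 224.,  62.,  50.]), 0.56)]
```

View pics/g.png

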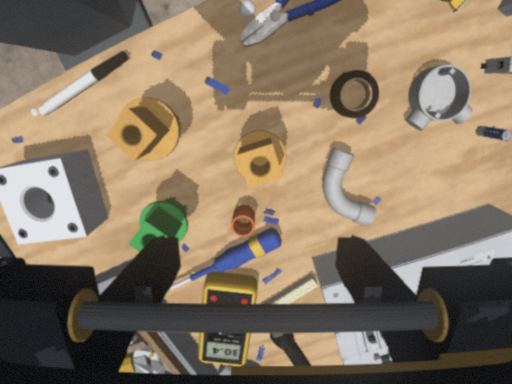

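The fitting bush is at (262,160) with its neck top centred near (261,166). The coupler is at (243,219), the wide bush at (147,130) and the green one at (160,225). I'll enlarge the neck to get its corners.

```bash
python3 - <<'E'
from h import *
d=np.load("w2.npz");a=d["a"]
c=cv2.resize(a[125:195,226:296],None,fx=8,fy=8,interpolation=cv2.INTER_CUBIC)
for i in range(0,560,80): cv2.putText(c,str(226+i//8),(i,12),0,.4,(255,255,255));cv2.putText(c,str(125+i//8),(0,i+12),0,.4,(255,255,255));c[i:i+1,::4]=255;c[::4,i:i+1]=255
cv2.imwrite("pics/h.png",c)
E
```

```text
(no output)
```

View pics/h.png

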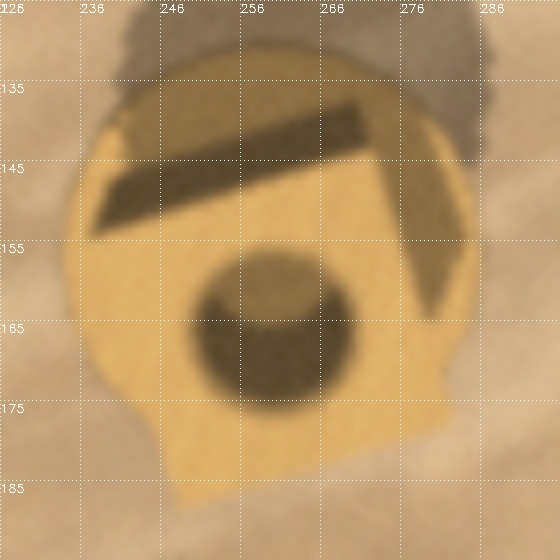

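Neck-top corners are at about (237.5,154), (272.5,143), (283,176.5) and (248.5,187.5), with the hole centred near (260,166).

```bash
python3 - <<'E'
from h import *
d=np.load("w2.npz");T=d["T"]
p=toplane("wrist",np.array([(237.5,154),(272.5,143),(283,176.5),(248.5,187.5),(260.25,166.2)])-.44,.099,T)
print(p.round(4),p[:4].mean(0).round(4))
for i in range(4): e=p[(i+1)%4]-p[i];print(np.linalg.norm(e).round(4),np.degrees(np.arctan2(e[1],e[0])).round(1))
print("tooly",np.degrees(np.arctan2(T[1,1],T[0,1])), T[:3,3]); print(((np.r_[p[:4].mean(0)[:2],0]-T[:3,3])@T[:3,:3]).round(4), r.read_state()["joint_positions"])
E
```

```text
[[0.5344 0.3944 0.099 ]
 [0.5372 0.4297 0.099 ]
 [0.5721 0.4274 0.099 ]
 [0.5698 0.3912 0.099 ]
 [0.5539 0.4103 0.099 ]] [0.5534 0.4107 0.099 ]
0.0355 85.5
0.035 -3.9
0.0363 -93.7
0.0356 174.9
tooly 67.93373235407661 [0.5700992  0.40305859 0.23760682]
[0.0186 0.0007 0.2376] [ 4.45986685e-01  7.24411774e-01  8.58536217e-01 -4.41453789e-04
  1.55765239e+00 -7.37469999e-01]
```

```bash
python3 -m pendant '[{"hand":8.8,"dx":1.86,"dy":0.07,"dz":0,"wx":0,"wy":0,"wz":0},{"hand":8.8,"dx":0,"dy":0,"dz":0,"wx":0,"wy":0,"wz":-6},{"hand":8.8,"dx":0,"dy":0,"dz":0,"wx":0,"wy":0,"wz":-6},{"hand":8.8,"dx":0,"dy":0,"dz":0,"wx":0,"wy":0,"wz":-6},{"hand":8.8,"dx":0,"dy":0,"dz":4,"wx":0,"wy":0,"wz":0},{"hand":8.8,"dx":0,"dy":0,"dz":4,"wx":0,"wy":0,"wz":0},{"hand":8.8,"dx":0,"dy":0,"dz":3,"wx":0,"wy":0,"wz":0},{"hand":8.8,"dx":0,"dy":0,"dz":0,"wx":0,"wy":0,"wz":0},{"hand":8.8,"dx":0,"dy":0,"dz":0,"wx":0,"wy":0,"wz":0}]'
python3 - <<'E'
from h import *
T=tool();a=r.get_image("wrist");print(T.round(4))
c=cv2.resize(a[100:320,140:390],None,fx=3,fy=2.7);cv2.imwrite("pics/i.png",cv2.resize(a[90:320,130:390],(780,600*690//690-0)[:2] if 0 else (640,566)))
print(proj("wrist",[[.5535,.4107,.099],[.5535,.4107,.054]],T))
E
```

```text
t: 5.05
tool_pos: [0.5544, 0.4095, 0.1294]
tool_rot: [0.001, 0.037, 0.999, 0.0]
wrist_force: [-0.0, 1.0, 0.5]
gripper_width: 0.994
grasp_force: 0.0
[[-9.973e-01  7.350e-02  1.500e-03  5.544e-01]
 [ 7.350e-02  9.973e-01  6.000e-04  4.095e-01]
 [-1.500e-03  7.000e-04 -1.000e+00  1.294e-01]
 [ 0.000e+00  0.000e+00  0.000e+00  1.000e+00]]
[[261.12663843 228.87832739]
 [260.45892064 204.72875207]]
```

View pics/i.png

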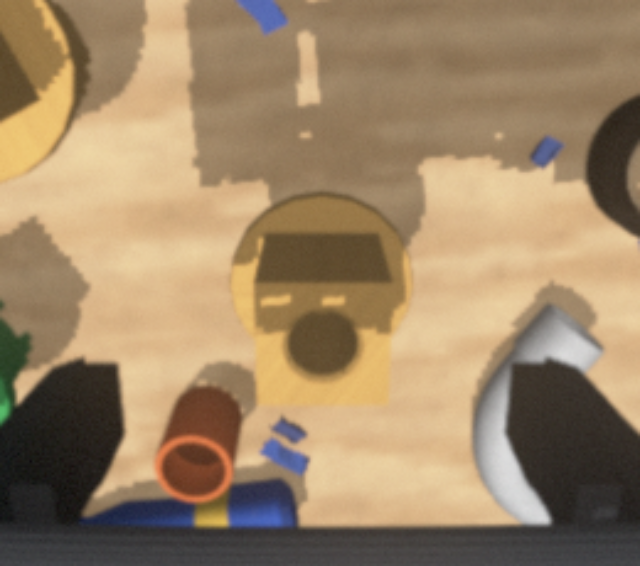

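The neck is square to the fingers and its hole falls on the predicted pixel (261,229). Next: descend, grip and lift.

```bash
python3 -m pendant '[{"hand":8.8,"dx":0.1,"dy":0.1,"dz":3,"wx":0,"wy":0,"wz":0},{"hand":8.8,"dx":0,"dy":0,"dz":2.5,"wx":0,"wy":0,"wz":0},{"hand":8.8,"dx":0,"dy":0,"dz":1.4,"wx":0,"wy":0,"wz":0},{"hand":8.8,"dx":0,"dy":0,"dz":0,"wx":0,"wy":0,"wz":0},{"hand":3,"dx":0,"dy":0,"dz":0,"wx":0,"wy":0,"wz":0},{"hand":3,"dx":0,"dy":0,"dz":0,"wx":0,"wy":0,"wz":0},{"hand":3,"dx":0,"dy":0,"dz":0,"wx":0,"wy":0,"wz":0},{"hand":3,"dx":0,"dy":0,"dz":0,"wx":0,"wy":0,"wz":0},{"hand":3,"dx":0,"dy":0,"dz":0,"wx":0,"wy":0,"wz":0},{"hand":3,"dx":0,"dy":0,"dz":0,"wx":0,"wy":0,"wz":0},{"hand":3,"dx":0,"dy":0,"dz":0,"wx":0,"wy":0,"wz":0},{"hand":3,"dx":0,"dy":0,"dz":0,"wx":0,"wy":0,"wz":0}]'
```

```text
t: 6.3
tool_pos: [0.5529, 0.4112, 0.0586]
tool_rot: [0.0, 0.036, 0.999, 0.0]
wrist_force: [-0.4, -0.2, 0.7]
gripper_width: 0.404
grasp_force: 30.0
```

```bash
python3 -m pendant '[{"hand":3,"dx":0,"dy":0,"dz":-2,"wx":0,"wy":0,"wz":0},{"hand":3,"dx":0,"dy":0,"dz":-3,"wx":0,"wy":0,"wz":0},{"hand":3,"dx":0,"dy":0,"dz":-3,"wx":0,"wy":0,"wz":0},{"hand":3,"dx":0,"dy":0,"dz":-3,"wx":0,"wy":0,"wz":0},{"hand":3,"dx":0,"dy":0,"dz":-2,"wx":0,"wy":0,"wz":0},{"hand":3,"dx":0,"dy":0,"dz":0,"wx":0,"wy":0,"wz":0},{"hand":3,"dx":0,"dy":0,"dz":0,"wx":0,"wy":0,"wz":0}]'
python3 - <<'E'
from h import *
T=tool();print(T.round(4))
a=r.get_image("side");b=r.get_image("scene");w=r.get_image("wrist");np.savez("w3.npz",T=T,a=w)
X=[.5533,.411,.15]
o=[]
for n,i in (("side",a),("scene",b),):
    u,v=proj(n,[X],T)[0].astype(int);o.append(cv2.resize(i[v-30:v+50,u-40:u+40],(380,380),interpolation=2))
o.append(cv2.resize(w[150:330,170:350],(380,380)))
cv2.imwrite("pics/j.png",cv2.resize(np.hstack(o),(798,266)))
E
```

```text
t: 7.0
tool_pos: [0.5525, 0.411, 0.1873]
tool_rot: [-0.001, 0.036, 0.999, -0.0]
wrist_force: [-0.4, -0.0, -3.2]
gripper_width: 0.403
grasp_force: 30.0
[[-9.974e-01  7.260e-02 -1.500e-03  5.525e-01]
 [ 7.260e-02  9.974e-01 -8.000e-04  4.110e-01]
 [ 1.400e-03 -9.000e-04 -1.000e+00  1.873e-01]
 [ 0.000e+00  0.000e+00  0.000e+00  1.000e+00]]
```

View pics/j.png

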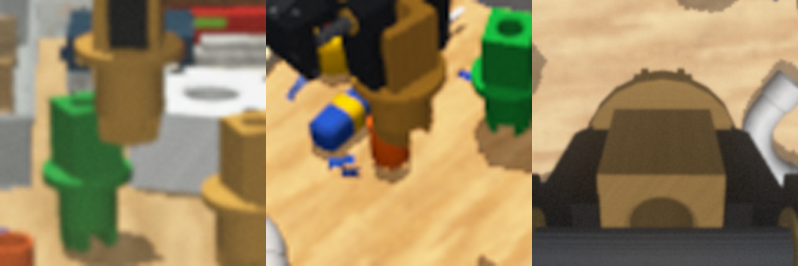

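The foot looks solid from the side camera. In the scene view the notch shows on the −x side, so the slot runs along the tool's x axis. Next I'll turn 27° onto the key's direction and carry it over the bore.

```bash
python3 -m pendant '[{"hand":3,"dx":0,"dy":0,"dz":0,"wx":0,"wy":0,"wz":6.8},{"hand":3,"dx":0,"dy":0,"dz":0,"wx":0,"wy":0,"wz":6.8},{"hand":3,"dx":0,"dy":0,"dz":0,"wx":0,"wy":0,"wz":6.8},{"hand":3,"dx":0,"dy":0,"dz":0,"wx":0,"wy":0,"wz":6.8},{"hand":3,"dx":-1.42,"dy":-3.7,"dz":0,"wx":0,"wy":0,"wz":0},{"hand":3,"dx":-1.42,"dy":-3.7,"dz":0,"wx":0,"wy":0,"wz":0},{"hand":3,"dx":-1.42,"dy":-3.7,"dz":0,"wx":0,"wy":0,"wz":0},{"hand":3,"dx":-1.42,"dy":-3.7,"dz":0,"wx":0,"wy":0,"wz":0},{"hand":3,"dx":-1.42,"dy":-3.7,"dz":0,"wx":0,"wy":0,"wz":0},{"hand":3,"dx":-1.42,"dy":-3.7,"dz":0,"wx":0,"wy":0,"wz":0},{"hand":3,"dx":-1.42,"dy":-3.7,"dz":0,"wx":0,"wy":0,"wz":0},{"hand":3,"dx":0,"dy":0,"dz":0,"wx":0,"wy":0,"wz":0}]'
python3 -m pendant '[{"hand":3,"dx":0,"dy":0,"dz":2,"wx":0,"wy":0,"wz":0},{"hand":3,"dx":0,"dy":0,"dz":2,"wx":0,"wy":0,"wz":0},{"hand":3,"dx":0,"dy":0,"dz":1,"wx":0,"wy":0,"wz":0},{"hand":3,"dx":0,"dy":0,"dz":0,"wx":0,"wy":0,"wz":0},{"hand":3,"dx":0,"dy":0,"dz":0,"wx":0,"wy":0,"wz":0}]'
python3 - <<'E'
from h import *
T=tool();print(T.round(4)); t=np.array([.5019,.138,.1373]);print("corr cm",((t-T[:3,3])@T[:3,:3]*100).round(2),"ang x",np.degrees(np.arctan2(T[1,0],T[0,0])).round(2))
E
```

```text
t: 8.35
tool_pos: [0.5022, 0.1349, 0.1879]
tool_rot: [-0.001, 0.272, 0.962, -0.001]
wrist_force: [0.6, 0.8, -2.0]
gripper_width: 0.405
grasp_force: 30.0
t: 8.85
tool_pos: [0.5032, 0.1386, 0.139]
tool_rot: [0.0, 0.27, 0.963, 0.0]
wrist_force: [-0.7, 0.8, -2.0]
gripper_width: 0.409
grasp_force: 30.0
[[-8.541e-01  5.201e-01  4.000e-04  5.032e-01]
 [ 5.201e-01  8.541e-01  1.000e-04  1.386e-01]
 [-3.000e-04  3.000e-04 -1.000e+00  1.390e-01]
 [ 0.000e+00  0.000e+00  0.000e+00  1.000e+00]]
corr cm [ 0.08 -0.12  0.17] ang x 148.66
```

```bash
python3 -m pendant '[{"hand":3,"dx":0.08,"dy":-0.12,"dz":0.5,"wx":0,"wy":0,"wz":0},{"hand":3,"dx":0,"dy":0,"dz":0.8,"wx":0,"wy":0,"wz":0},{"hand":3,"dx":0,"dy":0,"dz":0.5,"wx":0,"wy":0,"wz":0},{"hand":3,"dx":0,"dy":0,"dz":0.5,"wx":0,"wy":0,"wz":0},{"hand":3,"dx":0,"dy":0,"dz":0.3,"wx":0,"wy":0,"wz":0},{"hand":3,"dx":0,"dy":0,"dz":0.3,"wx":0,"wy":0,"wz":0},{"hand":3,"dx":0,"dy":0,"dz":0,"wx":0,"wy":0,"wz":0},{"hand":3,"dx":0,"dy":0,"dz":0,"wx":0,"wy":0,"wz":0}]'
```

```text
t: 9.65
tool_pos: [0.5015, 0.1379, 0.1094]
tool_rot: [-0.0, 0.27, 0.963, 0.0]
wrist_force: [-1.5, 3.1, -4.3]
gripper_width: 0.407
grasp_force: 30.0
```

```bash
python3 -m pendant '[{"hand":3,"dx":0,"dy":0,"dz":0.5,"wx":0,"wy":0,"wz":0},{"hand":3,"dx":0,"dy":0,"dz":0.5,"wx":0,"wy":0,"wz":0},{"hand":3,"dx":0,"dy":0,"dz":0.5,"wx":0,"wy":0,"wz":0},{"hand":3,"dx":0,"dy":0,"dz":0.4,"wx":0,"wy":0,"wz":0},{"hand":3,"dx":0,"dy":0,"dz":0,"wx":0,"wy":0,"wz":0},{"hand":3,"dx":0,"dy":0,"dz":0,"wx":0,"wy":0,"wz":0}]'
python3 -m pendant '[{"hand":3,"dx":0,"dy":0,"dz":0.3,"wx":0,"wy":0,"wz":0},{"hand":3,"dx":0,"dy":0,"dz":0.3,"wx":0,"wy":0,"wz":0},{"hand":3,"dx":0,"dy":0,"dz":0.2,"wx":0,"wy":0,"wz":0},{"hand":3,"dx":0,"dy":0,"dz":0,"wx":0,"wy":0,"wz":0},{"hand":3,"dx":0,"dy":0,"dz":0,"wx":0,"wy":0,"wz":0}]'
```

```text
t: 10.25
tool_pos: [0.5019, 0.1388, 0.0904]
tool_rot: [0.0, 0.27, 0.963, 0.001]
wrist_force: [1.3, 10.8, -2.6]
gripper_width: 0.403
grasp_force: 30.0
t: 10.75
tool_pos: [0.5019, 0.1388, 0.0828]
tool_rot: [0.0, 0.27, 0.963, 0.001]
wrist_force: [-0.0, 10.6, 0.5]
gripper_width: 0.406
grasp_force: 30.0
```

The bush has passed key height with no push back, so the slot is over the key. I'll relax the sideways force slightly and press home.

```bash
python3 -m pendant '[{"hand":3,"dx":0.03,"dy":0.05,"dz":0.2,"wx":0,"wy":0,"wz":0},{"hand":3,"dx":0,"dy":0,"dz":0.3,"wx":0,"wy":0,"wz":0},{"hand":3,"dx":0,"dy":0,"dz":0,"wx":0,"wy":0,"wz":0},{"hand":3,"dx":0,"dy":0,"dz":0,"wx":0,"wy":0,"wz":0}]'
python3 -m pendant '[{"hand":3,"dx":0,"dy":0,"dz":0.2,"wx":0,"wy":0,"wz":0},{"hand":3,"dx":0,"dy":0,"dz":0.2,"wx":0,"wy":0,"wz":0},{"hand":3,"dx":0,"dy":0,"dz":0,"wx":0,"wy":0,"wz":0},{"hand":3,"dx":0,"dy":0,"dz":0,"wx":0,"wy":0,"wz":0}]'
```

```text
t: 11.15
tool_pos: [0.5019, 0.139, 0.0781]
tool_rot: [0.0, 0.27, 0.963, 0.001]
wrist_force: [-1.0, 8.1, 5.2]
gripper_width: 0.405
grasp_force: 30.0
t: 11.55
tool_pos: [0.502, 0.1391, 0.0748]
tool_rot: [0.001, 0.27, 0.963, 0.001]
wrist_force: [-4.4, 7.9, 11.9]
gripper_width: 0.405
grasp_force: 30.0
```

```bash
python3 -m pendant '[{"hand":3,"dx":0.03,"dy":0.05,"dz":0.15,"wx":0,"wy":0,"wz":0},{"hand":3,"dx":0,"dy":0,"dz":0.1,"wx":0,"wy":0,"wz":0},{"hand":3,"dx":0,"dy":0,"dz":0,"wx":0,"wy":0,"wz":0},{"hand":3,"dx":0,"dy":0,"dz":0,"wx":0,"wy":0,"wz":0}]'
python3 -m pendant '[{"hand":3,"dx":0,"dy":0,"dz":0.1,"wx":0,"wy":0,"wz":0},{"hand":3,"dx":0,"dy":0,"dz":0.1,"wx":0,"wy":0,"wz":0},{"hand":3,"dx":0,"dy":0,"dz":0,"wx":0,"wy":0,"wz":0},{"hand":3,"dx":0,"dy":0,"dz":0,"wx":0,"wy":0,"wz":0}]'
```

```text
t: 11.95
tool_pos: [0.5019, 0.1392, 0.0724]
tool_rot: [0.001, 0.27, 0.963, 0.0]
wrist_force: [-6.3, 5.2, 13.9]
gripper_width: 0.403
grasp_force: 30.0
t: 12.35
tool_pos: [0.502, 0.1392, 0.0723]
tool_rot: [0.001, 0.27, 0.963, 0.0]
wrist_force: [-14.9, 3.6, 34.4]
gripper_width: 0.402
grasp_force: 30.0
```

The force rose steeply at TCP z 0.0723, against 0.0726 expected for seated, so the bush is home. Next: relieve the force, release, retreat and check.

```bash
python3 -m pendant '[{"hand":3,"dx":0,"dy":0,"dz":-0.15,"wx":0,"wy":0,"wz":0},{"hand":8.8,"dx":0,"dy":0,"dz":0,"wx":0,"wy":0,"wz":0},{"hand":8.8,"dx":0,"dy":0,"dz":0,"wx":0,"wy":0,"wz":0},{"hand":8.8,"dx":0,"dy":0,"dz":0,"wx":0,"wy":0,"wz":0},{"hand":8.8,"dx":0,"dy":0,"dz":0,"wx":0,"wy":0,"wz":0},{"hand":8.8,"dx":0,"dy":0,"dz":0,"wx":0,"wy":0,"wz":0},{"hand":8.8,"dx":0,"dy":0,"dz":-2,"wx":0,"wy":0,"wz":0},{"hand":8.8,"dx":0,"dy":0,"dz":-4,"wx":0,"wy":0,"wz":0},{"hand":8.8,"dx":0,"dy":0,"dz":-4,"wx":0,"wy":0,"wz":0},{"hand":8.8,"dx":0,"dy":0,"dz":-4,"wx":0,"wy":0,"wz":0},{"hand":8.8,"dx":0,"dy":0,"dz":0,"wx":0,"wy":0,"wz":0},{"hand":8.8,"dx":0,"dy":0,"dz":0,"wx":0,"wy":0,"wz":0}]'
python3 - <<'E'
from h import *
a=r.get_image("side")
cv2.imwrite("pics/k.png",cv2.resize(a[100:240,220:360],(560,560),interpolation=2))
E
```

```text
t: 13.55
tool_pos: [0.5017, 0.1388, 0.2106]
tool_rot: [0.0, 0.27, 0.963, 0.0]
wrist_force: [-0.2, -0.8, -0.1]
gripper_width: 1.0
grasp_force: 0.0
```

View pics/k.png

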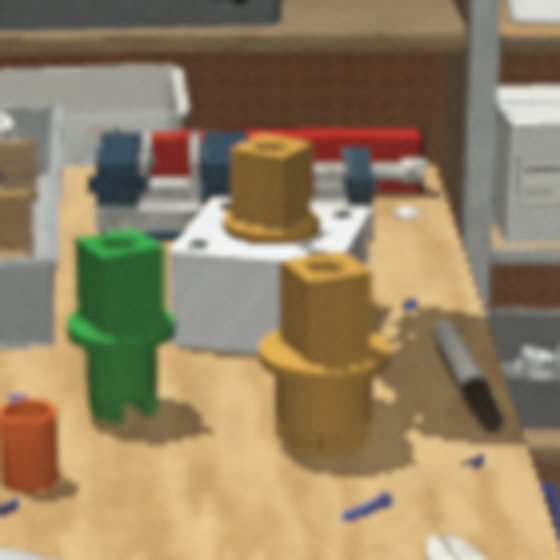

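The bush stands flush on the housing at (270,215) in the crop, and the gripper is clear. The wide bush, green look-alike and coupler are undisturbed.

```bash
python3 -c "
from workcell import r
print(r.sign_off())"
```

```text
the job is handed in; nothing more can be done
None
```

The fitting bush is keyed, pressed fully home and released in the housing, with nothing else disturbed that I could see; I signed the job off at about 14 s, but the hand-in gave no verdict back.

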